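Sweep the nuts off the work plate into the tray

ROBOT

A 7-joint arm with a two-finger parallel gripper is mounted at the origin on the work surface. World frame = base frame: x ahead of the robot, y to its left, z up, the work surface at z = 0. Lengths are in m, angles in rad, forces in N, time in s.
With the tool pointing down it reaches from about 0.425 to 0.975 m from the base axis. Payload 16.7 kg.
Tool frame: the origin (TCP) lies midway between the tips of the shut fingers; the grasp point (between the pads) lies 19 mm behind it; z points along the fingers, y is the direction in which the jaws open and shut (so a half turn about z gives the same grasp; the last joint's range is limited). The gripper opens to 85 mm and grips with 20 to 120 N. Pads are 22 mm wide; open, the fingers measure 114 mm over their backs; the gripper's body (76 mm by 85 mm) begins 54 mm behind the grasp point. The pads swing forward as they close: fully open they stand 13 mm farther back than shut.
Start: joints at [1.192, 0.426, 0.074, 1.606, -0.034, 1.111, -0.067], TCP at [0.154, -0.657, 0.231] pointing down, gripper open.
Joint ranges: [-2.85, 2.85], [-0.5, 2.14], [-1.23, 1.37], [0.21, 2.46], [-1.02, 4.16], [0.16, 2.05], [-2.73, 2.73]. Speed limits (rad/s): [1.89, 1.89, 2.39, 2.39, 3.01, 3.01, 3.01].

INTERFACE

Orientations are given as a unit quaternion [x, y, z, w].
In Python, from cell import manip gives the robot as it stands.
- The arm moves only by the tool move_arm, never from a script. Its argument "series" is a list of rows, each a list of 5 numbers: the shift along the tool's x, y, z in m, then the turn about the tool's z in degrees, then the gripper command: -1 is shut, 1 is fully open, values between are in proportion. A call has 1 to 20 rows; each row shifts and turns the pose as measured when the row begins, along the tool's axes as they then stand; what a row does not reach is not made up. A row lasts 1/12 s, in which the tool goes at most 41.7 mm and 7.16 degrees, less where a joint would pass 70% of its speed; a pose out of reach is approached as far as the arm can. A call is refused whole if a number of a shift passes 0.0417 or a number of a turn 7.16, either way. A call with a gripper value outside its range is refused whole. The fingers move at their own pace and stop on an object; "grip_force" is the grip in N (left out, the last holds). Time passes only in rows, so rows that do not move let the fingers close. It gives the time, the measured TCP pose, the force and the opening at its end, in the units of the state.
- manip.get_obs(): the state, without advancing time (a new reading comes with each control period).
- manip.capture(name): name is "side" or "top"; returns a dict with "color" (480x640x3 uint8, blue, green, red), "K" (3x3 intrinsics, pixels), "origin" and "rotation" of the camera in the world. Camera axes: x right, y up, looking along -z (the intrinsics and any distortion apply to the point x, -y, -z); pixel columns grow to the right and rows downward; lengths in m; the calibration is good to about 2 mm. A picture is of the moment at which its call begins. There is no depth.
- manip.finish_job(): hands the job in, once; it reports no verdict.
The state is a dict: "clock": time; "joint_pos": joint angles; "joint_velocities": joint speeds; "joint_efforts": joint torques, N m; "eef_pos": TCP position; "orientation": TCP orientation; "wrist_force": force on the tool from outside, world axes, zero at the start; "wrist_torque": the same for the moment, N m; "width": opening from 0.0 (shut) to 1.0 (fully open).
Only numpy, scipy, OpenCV 4.12 (cv2) and the standard library are available. Lean on these libraries where they do the work, as an engineer would, in place of code of your own. Each camera call takes 0.05 s, during which the arm holds its last target.

TASK

Clear the work plate: gently sweep the three hexagon nuts across it and over its open edge into the empty undivided tray alongside, without pinching or lifting any of them. Leave the post and the sanding drum standing on the plate, and everything else on the bench, where they are.

Things in the scene. Friction and masses are not known exactly. Their poses are not given: they have to be found in the camera images.
- plate: Grey painted plate with dark slots, fixed: 236 mm (its x) by 240 mm (its y), top 35 mm above the bench, turned by up to 0.2 rad. Origin under its centre at bench height, z up. A lip 6 mm wide and high runs along its near and far edges (inner faces at x = -112, +112 mm); its left and right edges (y = +120, -120 mm) are open.
- tray: Empty, undivided steel tray, fixed beside the plate's left or right open edge (it varies; 1 mm gap), parallel to it: 236 mm (x) by 120 mm (y), walls 4 mm thick and 25 mm high (10 mm below the plate's top), floor about 4 mm thick. Origin under its centre at bench height, axes parallel to the plate's.
- organiser: Same outer size as the tray, but divided into eight small compartments with bits in them; fixed beside the plate's other open edge. Not for the nuts. Origin under its centre, axes as the tray's.
- nut1: Plain steel hexagon nut, 27 mm across flats, 31 mm across corners, 15 mm thick, 40 to 65 g, lying flat and loose on the plate. Origin at its very centre (7.5 mm above the plate); z is the axis of the bore; its yaw is arbitrary.
- nut2: Plain steel hexagon nut, 27 mm across flats, 31 mm across corners, 15 mm thick, 40 to 65 g, lying flat and loose on the plate. Origin at its very centre (7.5 mm above the plate); z is the axis of the bore; its yaw is arbitrary.
- nut3: Plain steel hexagon nut, 27 mm across flats, 31 mm across corners, 15 mm thick, 40 to 65 g, lying flat and loose on the plate. Origin at its very centre (7.5 mm above the plate); z is the axis of the bore; its yaw is arbitrary.
- post: Turned steel post standing loose on the plate. It and the nuts occupy four lanes 55 mm apart in the plate's x (about -82, -27, 27, 82 mm), one in each, in varying order, within 50 mm of the middle in the plate's y. Post: 28 mm in diameter, 46 mm tall, 120 g; to be left alone. Origin at the centre of its underside, z up.
- drum: Small dark sanding drum standing loose on the plate in the post's lane, 45 to 50 mm from the post towards the plate's +y edge, 20 mm in diameter, 36 mm tall, 40 g; to be left alone. Origin at the centre of its underside, z up.
- screwdriver: Screwdriver lying on the bench beyond the left tray (robot's left), about 200 mm long; to be left alone. Origin near its middle, on the bench.
- wrench: Spanner lying on the bench at the robot's right, about 160 mm long; to be left alone. Origin near its middle, on the bench.
- brush: Brush lying on the bench at the robot's left, about 200 mm long; to be left alone. Origin near its middle, on the bench.
- jar: Closed glass jar standing on the bench at the far right, 60 mm in diameter, 80 mm tall; to be left alone. Origin at the centre of its underside.

How it is judged:
By the outcome, as a careful person would: the job done as asked, in the order asked, and still so for the second after the job is handed in, with the robot touching nothing.
It also fails if it takes over 61 s, if anything falls off the work surface, if the arm or the gripper's body presses on something with over 40 N, if the wrist force passes 120 N, or if a joint passes its speed limit or range.

## Working session

There is one attempt and no reset: what is moved stays moved. The work goes in short steps, Python scripts to look and compute and a tool call to move; the robot and the scene stay as the last step left them, time stands still between calls to the robot, and variables do not carry over. Pictures are saved under pics/ and viewed, and the job is handed in when it is done.

Besides the shell and the picture viewer there is one more tool, called after "Call:" as name(argument=value, ...) on one line, values as JSON. move_arm: Moves the arm, as the interface text tells. Its arguments: {"type":"object","properties":{"series":{"type":"array"},"grip_force":{"type":"number"}},"required":["series"]}

```bash
ls; mkdir -p pics; python3 - <<'E'
from cell import manip
import cv2,pickle
o=manip.get_obs()
for k in o: print(k,o[k])
for n in("top","side"):
    c=manip.capture(n); pickle.dump(c,open(n+".pkl","wb")); cv2.imwrite(f"pics/{n}0.png",c["color"]); print({k:v for k,v in c.items() if k!="color"})
E
```

```text
pics
clock 0.0
joint_pos [ 1.19153646  0.42672022  0.07382388  1.60661202 -0.03410759  1.1108049
 -0.06711806]
joint_velocities [-0.00206428  0.00118606 -0.0014282  -0.00080658  0.00032523  0.00047753
  0.0015629 ]
joint_efforts [-1.14292576e-03 -9.49838519e+01  3.76039580e+00 -4.63510787e+01
  1.91341789e-02  1.01288324e-02 -2.67423144e-05]
eef_pos [ 0.15362326 -0.65686223  0.23061544]
orientation [ 9.93409991e-01  1.14613158e-01 -1.11513706e-04 -6.33277697e-04]
wrist_force [ 0.32964032  0.6886025  -1.44533246]
wrist_torque [ 0.00579789 -0.03516854 -0.06137449]
width 1.0013824002927232
{'K': array([[501.48708832,   0.        , 322.68491965],
       [  0.        , 501.48708832, 244.58616194],
       [  0.        ,   0.        ,   1.        ]]), 'origin': array([ 0.40695693, -0.00251912,  1.5107636 ]), 'rotation': array([ 0.03025059, -0.02404603, -0.69740969,  0.71563008])}
{'K': array([[441.00443809,   0.        , 314.62448623],
       [  0.        , 441.00443809, 230.75478408],
       [  0.        ,   0.        ,   1.        ]]), 'origin': array([ 0.28837756, -0.65096296,  0.75241405]), 'rotation': array([ 0.37867124, -0.06308624, -0.16718368,  0.90811774])}
```

View pics/top0.png

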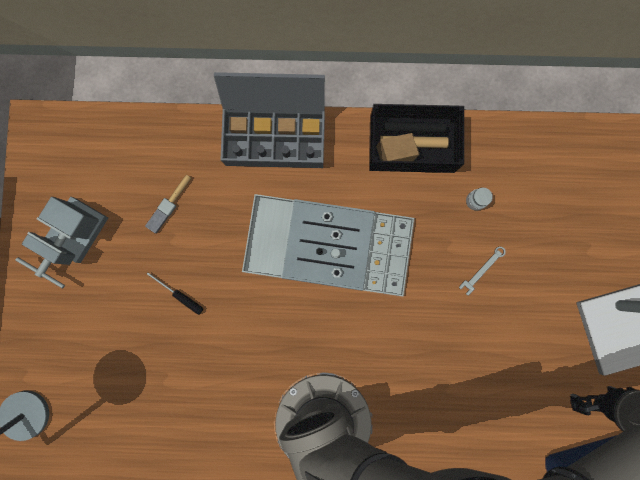

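View pics/side0.png

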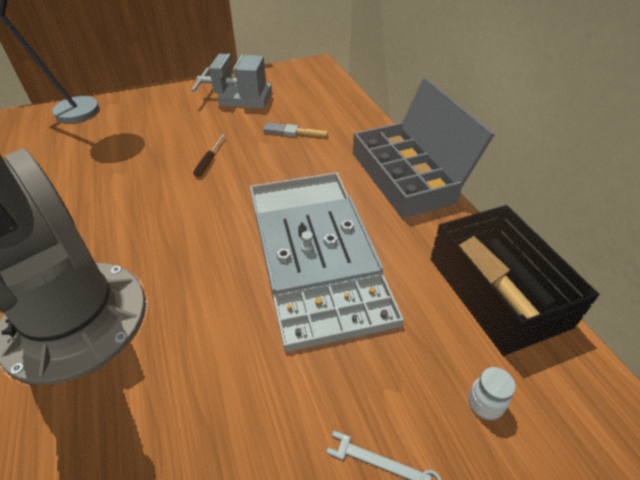

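The tray is on the left: top view spans about x 245–295, and the plate 285–375. The nuts are near (327,216), (336,234) and (337,272). The post is near (336,254) and the drum near (320,252). I'll zoom in to measure.

```bash
cat > h.py <<'E'
import numpy as np,cv2,pickle
from scipy.spatial.transform import Rotation as R
def ray2z(c,u,v,z):
    K=c["K"];d=np.array([(u-K[0,2])/K[0,0],-(v-K[1,2])/K[1,1],-1.]);M=R.from_quat(c["rotation"]).as_matrix()
    d=M@d;o=c["origin"];return o+d*(z-o[2])/d[2]
def proj(c,P):
    M=R.from_quat(c["rotation"]).as_matrix();p=(np.atleast_2d(P)-c["origin"])@M
    K=c["K"];return np.c_[K[0,2]+K[0,0]*p[:,0]/-p[:,2],K[1,2]+K[1,1]*p[:,1]/p[:,2]]
def crop(c,x,y,w,h,s,fn):
    cv2.imwrite(fn,cv2.resize(c["color"][y:y+h,x:x+w],None,fx=s,fy=s,interpolation=cv2.INTER_CUBIC))
E
python3 - <<'E'
from h import *
c=pickle.load(open("top.pkl","rb"));crop(c,235,185,190,120,4,"pics/t1.png")
c=pickle.load(open("side.pkl","rb"));crop(c,240,165,170,190,3,"pics/s1.png")
E
```

```text
(no output)
```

View pics/t1.png

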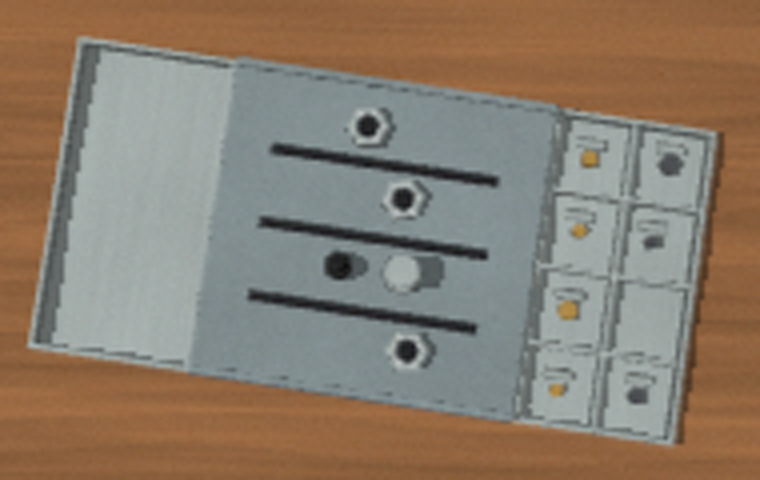

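View pics/s1.png

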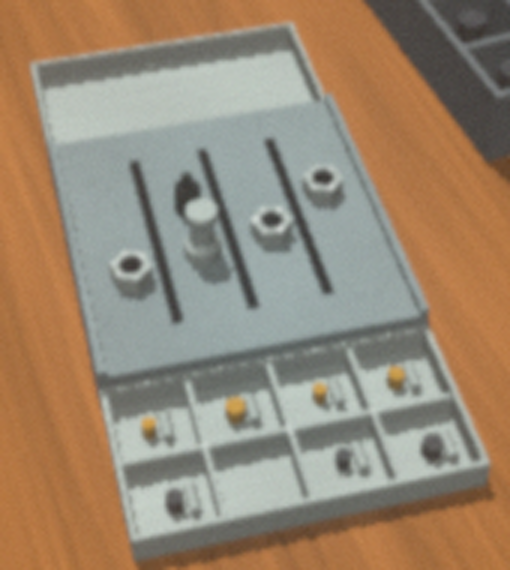

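```bash
python3 - <<'E'
from h import *
c=pickle.load(open("top.pkl","rb"));s=pickle.load(open("side.pkl","rb"))
def T(x,y,z): return ray2z(c,(x+.5)/4-.5+235,(y+.5)/4-.5+185,z)
def S(x,y,z): return ray2z(s,(x+.5)/3-.5+240,(y+.5)/3-.5+165,z)
FL,FR,NR,NL=T(235,58,.041),T(558,107,.041),T(517,420,.041),T(190,370,.041)
print("corners",FL,FR,NR,NL)
ctr=(FL+FR+NR+NL)/4
sl=[(T(272,149,.035),T(497,182,.035)),(T(260,222,.035),T(486,255,.035)),(T(249,295,.035),T(475,328,.035))]
for a,b in sl: d=a-b; print("slot yaw",np.arctan2(-d[0],d[1]),(a+b)/2,np.linalg.norm(d))
ctr2=(sl[1][0]+sl[1][1])/2
ang=np.mean([np.arctan2(-(a-b)[0],(a-b)[1]) for a,b in sl])
print("ctr",ctr,ctr2,"yaw",ang, "edges", [np.arctan2(-(d)[0],d[1]) for d in(FL-FR,NL-NR)],[np.arctan2(d[1],d[0]) for d in(FL-NL,FR-NR)])
C=(ctr+ctr2)/2
Rm=np.array([[np.cos(ang),-np.sin(ang)],[np.sin(ang),np.cos(ang)]])
print("C used",C)
for n,p,q,z in [("nA",(369,126),(323,179),.05),("nB",(404,199),(271,220),.05),("nC",(407,351),(131,265),.05),("post",(404,273),(202,210),.081),("drum",(339,265),(187,183),.071)]:
    a=T(*p,z);b=S(*q,z)
    print(n,a[:2],b[:2],"plate",np.round(1e3*(a[:2]-C[:2])@Rm,1),np.round(1e3*(b[:2]-C[:2])@Rm,1))
E
```

```text
corners [0.65267338 0.10216566 0.041     ] [ 0.62206997 -0.13739279  0.041     ] [ 0.391209  -0.1117117  0.041    ] [0.42138317 0.12804816 0.041     ]
slot yaw -0.12129100682614898 [ 0.57612677 -0.01041171  0.035     ] 0.16825951760170435
slot yaw -0.11995341693846914 [ 0.52175021 -0.00327584  0.035     ] 0.16852629546541753
slot yaw -0.1192593943107668 [0.46768244 0.00345239 0.035     ] 0.1680626434892598
ctr [ 0.52183388 -0.00472267  0.041     ] [ 0.52175021 -0.00327584  0.035     ] yaw -0.12016793935846165 edges [np.float64(-0.1270610384721477), np.float64(-0.1251934457583937)] [np.float64(-0.11144121279743646), np.float64(-0.11078502136458773)]
C used [ 0.52179205 -0.00399926  0.038     ]
nA [0.60324573 0.00166937] [0.60570607 0.00535996] plate [80.2 15.4] [82.2 19.4]
nB [ 0.55011849 -0.02528906] [ 0.55240346 -0.02072779] plate [ 30.7 -17.7] [ 32.4 -12.9]
nC [ 0.43917911 -0.03014538] [ 0.44198844 -0.02609939] plate [-78.9 -35.9] [-76.6 -31.5]
post [ 0.49403138 -0.0260848 ] [ 0.49861708 -0.02148434] plate [-24.9 -25.3] [-20.9 -20.1]
drum [0.4992051  0.02061652] [0.50094692 0.0182969 ] plate [-25.4  21.7] [-23.4  19.6]
```

```bash
cat >> h.py <<'E'
C=np.array([.5218,-.004]);ANG=-.12
Rm=np.array([[np.cos(ANG),-np.sin(ANG)],[np.sin(ANG),np.cos(ANG)]])
def W(px,py): return C+Rm@np.array([px,py])/1e3
def go(px,py,z):
    from cell import manip
    o=manip.get_obs();M=R.from_quat(o["orientation"]).as_matrix()
    d=np.r_[W(px,py),z]-o["eef_pos"]
    yaw=np.arctan2(M[1,0],M[0,0])
    turn=np.degrees(-(ANG+np.pi/2-yaw))
    print("clock",round(o["clock"],2),"tcp",o["eef_pos"].round(4),"plate",((o["eef_pos"][:2]-C)@Rm*1e3).round(1),"tilt z",M[:,2].round(3))
    print("tool shift mm",(M.T@d*1e3).round(1),"turn",turn.round(1),"J",o["joint_pos"].round(2),"F",o["wrist_force"].round(1),"w",round(o["width"],3))
E
python3 -c "
from h import *
go(81,-35,.231)"
```

```text
clock 0.1 tcp [ 0.1536 -0.6569  0.2307] plate [-287.4 -692.3] tilt z [-0.     0.001 -1.   ]
tool shift mm [ 5.713e+02 -4.913e+02  2.000e-01] turn -70.0 J [ 1.19  0.43  0.07  1.61 -0.03  1.11 -0.07] F [ 0.5  0.3 -0.5] w 1.004
```

Call:
move_arm(series=[[0.0285, -0.0245, 0, 0, -0.72], [0.0285, -0.0245, 0, 0, -0.72], [0.0285, -0.0245, 0, 0, -0.72], [0.0285, -0.0245, 0, 0, -0.72], [0.0285, -0.0245, 0, 0, -0.72], [0.0285, -0.0245, 0, 0, -0.72], [0.0285, -0.0245, 0, 0, -0.72], [0.0285, -0.0245, 0, 0, -0.72], [0.0285, -0.0245, 0, 0, -0.72], [0.0285, -0.0245, 0, 0, -0.72], [0.0285, -0.0245, 0, 0, -0.72], [0.0285, -0.0245, 0, 0, -0.72], [0.0285, -0.0245, 0, 0, -0.72], [0.0285, -0.0245, 0, 0, -0.72], [0.0285, -0.0245, 0, 0, -0.72], [0.0285, -0.0245, 0, 0, -0.72], [0.0285, -0.0245, 0, 0, -0.72], [0.0285, -0.0245, 0, 0, -0.72], [0.0285, -0.0245, 0, 0, -0.72], [0, 0, 0, 0, -0.72]], grip_force=20)

```text
clock: 1.77
eef_pos: [0.5881, -0.0521, 0.2247]
orientation: [0.994, 0.111, -0.003, -0.003]
wrist_force: [-1.1, 0.9, -0.2]
width: 0.14
```

Call:
move_arm(series=[[0, 0, 0, -7, -0.72], [0, 0, 0, -7, -0.72], [0, 0, 0, -7, -0.72], [0, 0, 0, -7, -0.72], [0, 0, 0, -7, -0.72], [0, 0, 0, -7, -0.72], [0, 0, 0, -7, -0.72], [0, 0, 0, -7, -0.72], [0, 0, 0, -7, -0.72], [0, 0, 0, -7, -0.72], [0, 0, 0, 0, -0.72]])

```text
clock: 2.68
eef_pos: [0.5871, -0.0474, 0.2204]
orientation: [0.74, 0.672, -0.003, -0.007]
wrist_force: [-1.0, 0.8, 0.1]
width: 0.137
```

```bash
python3 -c "
from h import *
go(81,-35,.11)"
```

```text
clock 2.68 tcp [ 0.5871 -0.0474  0.2204] plate [ 70.  -35.3] tilt z [-0.014  0.007 -1.   ]
tool shift mm [ -0.6  12.7 110.2] turn 1.4 J [ 0.42  0.35 -0.55  1.78  0.2   1.08 -0.3 ] F [-1.   0.8  0.1] w 0.137
```

Call:
move_arm(series=[[0, 0.004, 0.03, 1.4, -0.72], [0, 0.004, 0.03, 0, -0.72], [0, 0.004, 0.03, 0, -0.72], [0, 0, 0.02, 0, -0.72], [0, 0, 0, 0, -0.72]])

```text
clock: 3.1
eef_pos: [0.5987, -0.0492, 0.1074]
orientation: [0.756, 0.654, -0.002, -0.006]
wrist_force: [-0.4, 0.3, -1.1]
width: 0.144
```

```bash
python3 - <<'E'
from h import *
from cell import manip
go(81,-35,.039)
c=manip.capture("top");crop(c,235,185,190,120,4,"pics/t2.png")
c=manip.capture("side");crop(c,240,145,190,190,3,"pics/s2.png")
E
```

```text
clock 3.1 tcp [ 0.5987 -0.0492  0.1074] plate [ 81.8 -35.7] tilt z [-0.011  0.006 -1.   ]
tool shift mm [ 0.3  0.  68.4] turn -1.4 J [ 0.36  0.49 -0.5   1.85  0.29  0.88 -0.41] F [-0.4  0.3 -1.1] w 0.144
```

View pics/s2.png

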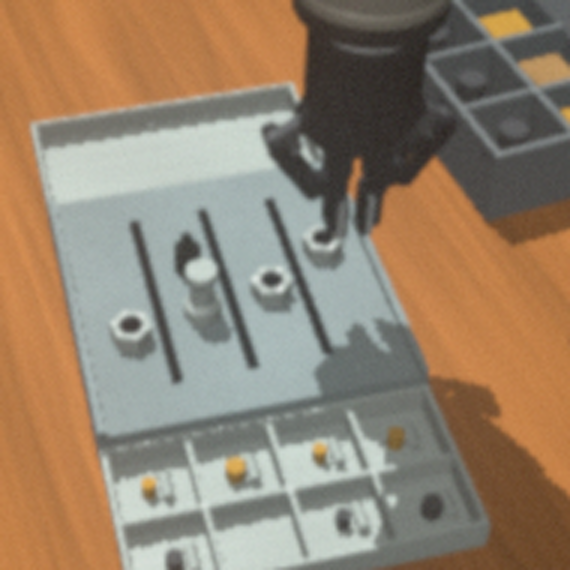

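The side view shows the fingertips just above and behind nut A, which sits at about (322,242). The other pieces haven't moved. The knuckles spread wide only well above the post's height, so I can go down behind the nut.

Call:
move_arm(series=[[0, 0, 0.025, -1.4, -0.72], [0, 0, 0.025, 0, -0.72], [0, 0, 0.01, 0, -0.72], [0, 0, 0.005, 0, -0.72], [0, 0, 0, 0, -0.72]])

```text
clock: 3.62
eef_pos: [0.6055, -0.0489, 0.053]
orientation: [0.75, 0.662, 0.003, -0.0]
wrist_force: [0.2, 0.0, 0.1]
width: 0.14
```

```bash
python3 - <<'E'
from h import *
from cell import manip
go(81,130,.040)
c=manip.capture("side");crop(c,240,145,190,190,3,"pics/s3.png")
c=manip.capture("top");crop(c,235,185,190,120,4,"pics/t3.png")
E
```

```text
clock 3.62 tcp [ 0.6055 -0.0489  0.053 ] plate [ 88.5 -34.6] tilt z [ 0.004  0.005 -1.   ]
tool shift mm [164.5  -8.4  13.8] turn -0.3 J [ 0.34  0.57 -0.47  1.87  0.35  0.78 -0.44] F [0.2 0.  0.1] w 0.14
```

View pics/s3.png

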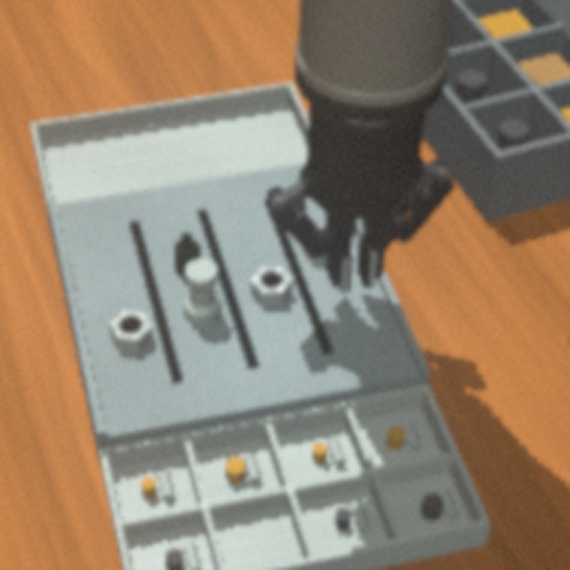

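View pics/t3.png

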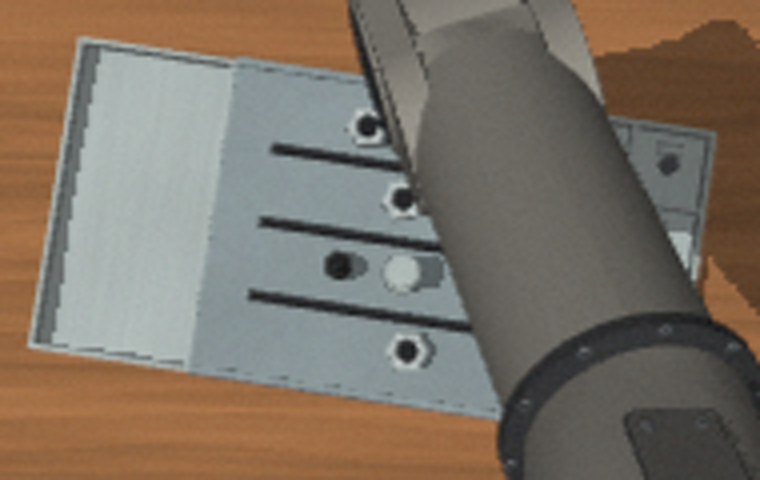

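Nut A is still in place at top (368,126) and the fingers are behind it. They drifted 7 mm in plate x while going down, so I'll correct that and lower further.

Call:
move_arm(series=[[0, -0.004, 0.005, 0, -0.72], [0, -0.004, 0.005, 0, -0.72], [0, 0, 0.002, 0, -0.72], [0, 0, 0, 0, -0.72]])

```text
clock: 4.05
eef_pos: [0.5992, -0.048, 0.0444]
orientation: [0.75, 0.661, 0.005, 0.002]
wrist_force: [-0.2, -0.3, -0.2]
width: 0.142
```

```bash
python3 -c "
from h import *
go(81,130,.040)"
```

```text
clock 4.05 tcp [ 0.5992 -0.048   0.0444] plate [ 82.1 -34.4] tilt z [ 0.01   0.004 -1.   ]
tool shift mm [164.4  -2.1   5.2] turn -0.3 J [ 0.33  0.57 -0.46  1.9   0.36  0.75 -0.46] F [-0.2 -0.3 -0.2] w 0.142
```

Call:
move_arm(series=[[0, 0, 0.004, 0, -0.72], [0.006, -0.001, 0, 0, -0.72], [0.008, 0, 0, 0, -0.72], [0.008, 0, 0, 0, -0.72], [0.008, 0, 0, 0, -0.72], [0.008, 0, 0, 0, -0.72], [0.008, 0, 0, 0, -0.72], [0.008, 0, 0, 0, -0.72]])

```text
clock: 4.72
eef_pos: [0.6057, 0.0105, 0.0406]
orientation: [0.75, 0.661, 0.005, 0.002]
wrist_force: [0.1, 0.2, -0.4]
width: 0.139
```

```bash
python3 -c "
from h import *
from cell import manip
go(81,130,.040)
c=manip.capture('side');crop(c,240,145,190,190,3,'pics/s4.png')
c=manip.capture('top');crop(c,235,185,190,120,4,'pics/t4.png')
"
```

```text
clock 4.72 tcp [0.6057 0.0105 0.0406] plate [81.5 24.5] tilt z [ 0.01   0.004 -1.   ]
tool shift mm [105.5  -1.2   1.1] turn -0.4 J [ 0.23  0.58 -0.46  1.89  0.37  0.75 -0.56] F [ 0.1  0.2 -0.4] w 0.139
```

View pics/s4.png

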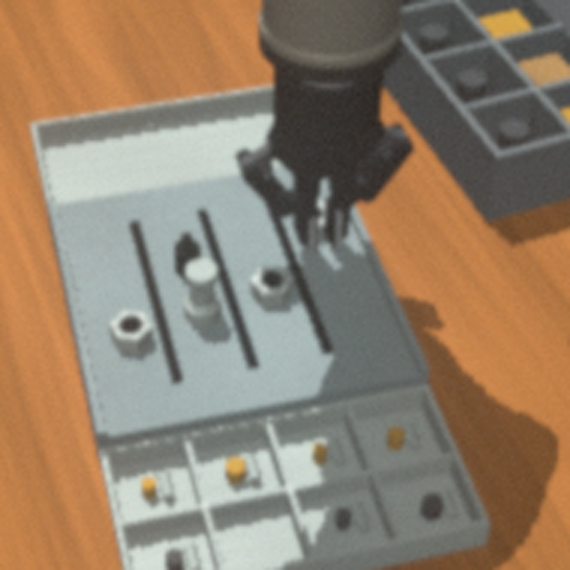

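View pics/t4.png

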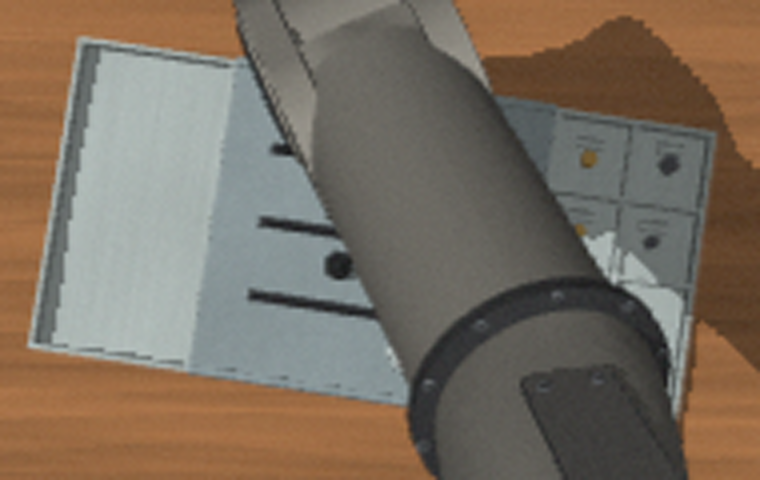

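The sweep is tracking straight (plate x 81.5). The nut is ahead of the fingers, its bright top visible at about (322,210) in the side view. I'll carry on over the edge.

Call:
move_arm(series=[[0.008, 0, 0, 0, -0.72], [0.008, 0, 0, 0, -0.72], [0.008, 0, 0, 0, -0.72], [0.008, 0, 0, 0, -0.72], [0.008, 0, 0, 0, -0.72], [0.008, 0, 0, 0, -0.72], [0.008, 0, 0, 0, -0.72], [0.006, 0, 0, 0, -0.72], [0.006, 0, 0, 0, -0.72], [0.006, 0, 0, 0, -0.72], [0.006, 0, 0, 0, -0.72], [0.006, 0, 0, 0, -0.72], [0.006, 0, 0, 0, -0.72], [0.006, 0, 0, 0, -0.72], [0.006, 0, 0, 0, -0.72], [0.005, 0, 0, 0, -0.72], [0, 0, 0, 0, -0.72]])

```text
clock: 6.23
eef_pos: [0.6208, 0.1312, 0.0412]
orientation: [0.75, 0.661, 0.005, 0.002]
wrist_force: [-0.5, 0.7, 0.5]
width: 0.144
```

```bash
python3 -c "
from h import *
from cell import manip
go(81,135,.040)
c=manip.capture('side');crop(c,240,145,190,190,3,'pics/s5.png')
c=manip.capture('top');crop(c,235,185,190,120,4,'pics/t5.png')
"
```

```text
clock 6.23 tcp [0.6208 0.1312 0.0412] plate [ 82.1 146.1] tilt z [ 0.011  0.004 -1.   ]
tool shift mm [-11.1  -1.    1.2] turn -0.3 J [ 0.04  0.61 -0.46  1.82  0.37  0.78 -0.74] F [-0.5  0.7  0.5] w 0.144
```

View pics/s5.png

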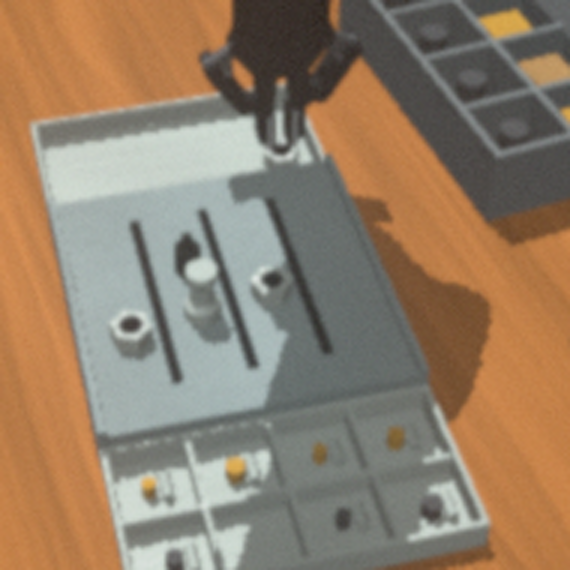

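View pics/t5.png

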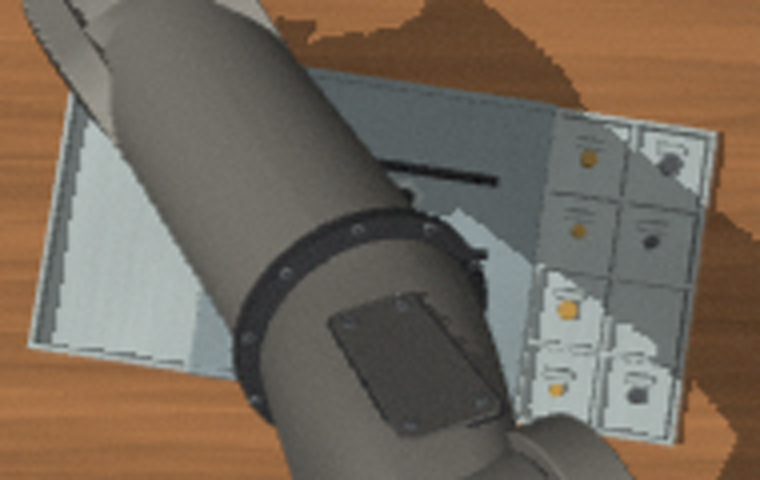

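The nut looks to be in the tray under the fingers, around (282,152) in the side view. I'll raise the tool straight up and move back to lane B.

Call:
move_arm(series=[[0, 0, -0.02, 0, -0.72], [0, 0, -0.03, 0, -0.72], [0, 0, -0.03, 0, -0.72], [0, 0, -0.01, 0, -0.72], [-0.02, -0.005, 0, 0, -0.72], [-0.035, -0.01, 0, 0, -0.72], [-0.035, -0.01, 0, 0, -0.72], [-0.035, -0.01, 0, 0, -0.72], [-0.035, -0.01, 0, 0, -0.72], [-0.025, -0.005, 0, 0, -0.72], [0, 0, 0, 0, -0.72]])

```text
clock: 7.25
eef_pos: [0.5419, -0.0575, 0.1324]
orientation: [0.751, 0.661, 0.004, 0.002]
wrist_force: [0.9, -0.5, 0.4]
width: 0.141
```

```bash
python3 -c "
from h import *
from cell import manip
go(31,-58,.041)
c=manip.capture('side');crop(c,240,145,190,190,3,'pics/s6.png')
c=manip.capture('top');crop(c,235,185,190,120,4,'pics/t6.png')
"
```

```text
clock 7.25 tcp [ 0.5419 -0.0575  0.1324] plate [ 26.4 -50.7] tilt z [ 0.009  0.002 -1.   ]
tool shift mm [-7.5  3.9 91.5] turn -0.4 J [ 0.41  0.37 -0.5   1.97  0.23  0.85 -0.35] F [ 0.9 -0.5  0.4] w 0.141
```

View pics/s6.png

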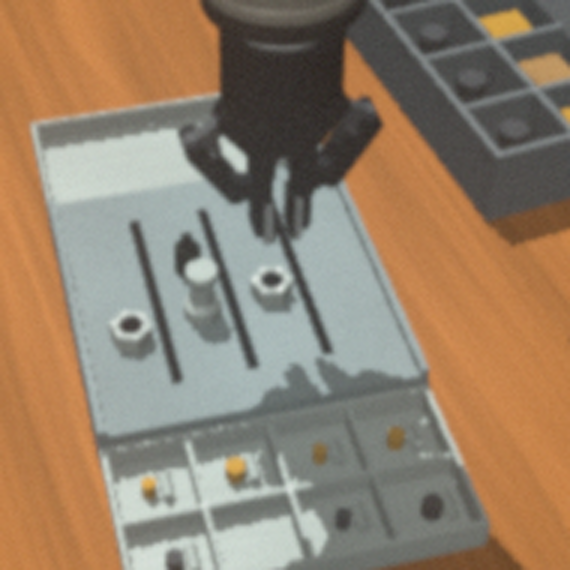

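View pics/t6.png

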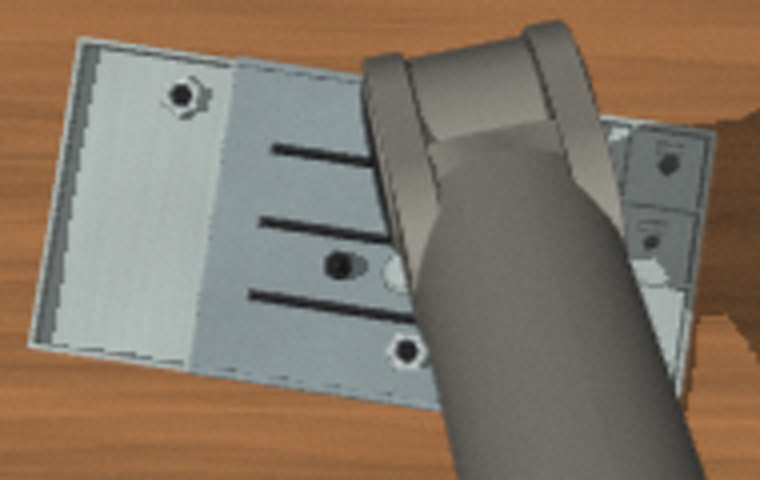

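Nut A is lying flat in the tray at top (181,95). The drum (339,265) and post haven't moved. Next is lane B.

Call:
move_arm(series=[[-0.005, 0.004, 0.02, 0, -0.72], [-0.002, 0, 0.025, 0, -0.72], [0, 0, 0.02, 0, -0.72], [0, 0, 0.005, 0, -0.72], [0, 0, 0, 0, -0.72]])

```text
clock: 7.77
eef_pos: [0.5514, -0.0549, 0.062]
orientation: [0.748, 0.664, 0.008, 0.003]
wrist_force: [-0.4, -0.1, 0.2]
width: 0.141
```

```bash
python3 -c "
from h import *
go(31.5,-56,.041)"
```

```text
clock 7.77 tcp [ 0.5514 -0.0549  0.062 ] plate [ 35.4 -47. ] tilt z [ 0.016  0.006 -1.   ]
tool shift mm [-9.2 -4.3 20.9] turn 0.0 J [ 0.36  0.48 -0.46  2.    0.31  0.71 -0.41] F [-0.4 -0.1  0.2] w 0.141
```

Call:
move_arm(series=[[-0.009, -0.005, 0.003, 0, -0.72], [0, -0.001, 0.008, 0, -0.72], [0, 0, 0.008, 0, -0.72], [0, 0, 0, 0, -0.72]])

```text
clock: 8.1
eef_pos: [0.5457, -0.0617, 0.0437]
orientation: [0.747, 0.665, 0.009, 0.004]
wrist_force: [-0.6, 0.0, 0.2]
width: 0.138
```

```bash
python3 -c "
from h import *
go(31.5,-56,.041)"
```

```text
clock 8.1 tcp [ 0.5457 -0.0617  0.0437] plate [ 30.6 -54.4] tilt z [ 0.019  0.006 -1.   ]
tool shift mm [-1.6  0.8  2.7] turn 0.2 J [ 0.36  0.5  -0.45  2.02  0.33  0.67 -0.41] F [-0.6  0.   0.2] w 0.138
```

Call:
move_arm(series=[[0, 0.001, 0.003, 0, -0.72], [0.006, 0, 0, 0, -0.72], [0.008, 0, 0, 0, -0.72], [0.008, 0, 0, 0, -0.72], [0.008, 0, 0, 0, -0.72], [0.008, 0, 0, 0, -0.72], [0.008, 0, 0, 0, -0.72], [0.008, 0, 0, 0, -0.72], [0.008, 0, 0, 0, -0.72], [0.008, 0, 0, 0, -0.72]])

```text
clock: 8.93
eef_pos: [0.5569, 0.0151, 0.0427]
orientation: [0.747, 0.664, 0.01, 0.005]
wrist_force: [0.6, -1.2, -0.1]
width: 0.143
```

```bash
python3 -c "
from h import *
from cell import manip
go(31,137,.041)
c=manip.capture('side');crop(c,240,145,190,190,3,'pics/s7.png')
"
```

```text
clock 8.93 tcp [0.5569 0.0151 0.0427] plate [32.6 23.1] tilt z [ 0.021  0.006 -1.   ]
tool shift mm [113.9  -1.3   2.7] turn 0.2 J [ 0.22  0.51 -0.45  2.01  0.34  0.67 -0.56] F [ 0.6 -1.2 -0.1] w 0.143
```

View pics/s7.png

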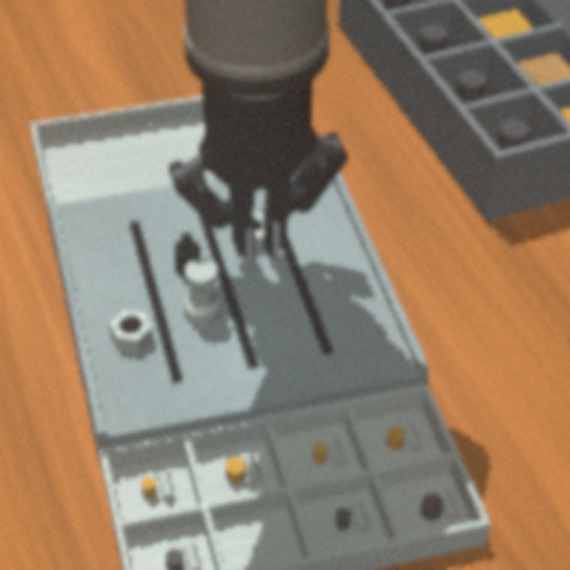

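The post (200,285) and drum (187,250) are standing as before, and nut B is ahead of the fingers. I'll finish this sweep.

Call:
move_arm(series=[[0.008, 0, 0.001, 0, -0.72], [0.008, 0, 0, 0, -0.72], [0.008, 0, 0, 0, -0.72], [0.008, 0, 0, 0, -0.72], [0.008, 0, 0, 0, -0.72], [0.008, 0, 0, 0, -0.72], [0.008, 0, 0, 0, -0.72], [0.006, 0, 0, 0, -0.72], [0.006, 0, 0, 0, -0.72], [0.006, 0, 0, 0, -0.72], [0.006, 0, 0, 0, -0.72], [0.006, 0, 0, 0, -0.72], [0.006, 0, 0, 0, -0.72], [0.006, 0, 0, 0, -0.72], [0.006, 0, 0, 0, -0.72], [0.005, 0, 0, 0, -0.72], [0, 0, 0, 0, -0.72]])

```text
clock: 10.4
eef_pos: [0.571, 0.1378, 0.0428]
orientation: [0.747, 0.665, 0.01, 0.004]
wrist_force: [0.5, -0.0, -0.9]
width: 0.139
```

```bash
python3 -c "
from h import *
from cell import manip
go(-77.5,-75,.125)
c=manip.capture('side');crop(c,240,145,190,190,3,'pics/s8.png')
"
```

```text
clock 10.4 tcp [0.571  0.1378 0.0428] plate [ 31.9 146.7] tilt z [ 0.021  0.007 -1.   ]
tool shift mm [-220.3 -108.7  -86.7] turn 0.3 J [ 0.01  0.55 -0.45  1.94  0.36  0.71 -0.77] F [ 0.5 -0.  -0.9] w 0.139
```

View pics/s8.png

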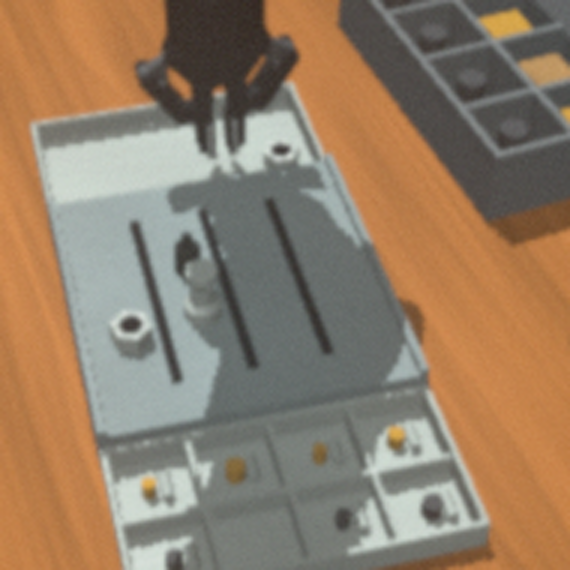

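Nut B has gone over the edge and is next to nut A, which is at side (282,152). I'll go up well above the post and across to lane C.

Call:
move_arm(series=[[0, 0, -0.02, 0, -0.72], [0, 0, -0.035, 0, -0.72], [0, 0, -0.035, 0, -0.72], [0, 0, -0.015, 0, -0.72], [-0.025, -0.013, 0, 0, -0.72], [-0.035, -0.018, 0, 0, -0.72], [-0.035, -0.018, 0, 0, -0.72], [-0.035, -0.018, 0, 0, -0.72], [-0.035, -0.018, 0, 0, -0.72], [-0.03, -0.013, 0, 0, -0.72], [-0.02, -0.008, 0, 0, -0.72], [0, 0, 0, 0, -0.72]])

```text
clock: 11.45
eef_pos: [0.4307, -0.0744, 0.1475]
orientation: [0.747, 0.665, 0.01, 0.004]
wrist_force: [0.2, -0.1, -0.0]
width: 0.142
```

```bash
python3 -c "
from h import *
from cell import manip
go(-77.5,-75,.041)
c=manip.capture('side');crop(c,240,145,190,190,3,'pics/s9.png')
c=manip.capture('top');crop(c,235,185,190,120,4,'pics/t9.png')
"
```

```text
clock 11.45 tcp [ 0.4307 -0.0744  0.1475] plate [-82.  -80.8] tilt z [ 0.02   0.006 -1.   ]
tool shift mm [  4.8   2.5 106.6] turn 0.2 J [ 0.48  0.17 -0.48  2.19  0.1   0.79 -0.19] F [ 0.2 -0.1 -0. ] w 0.142
```

View pics/t9.png

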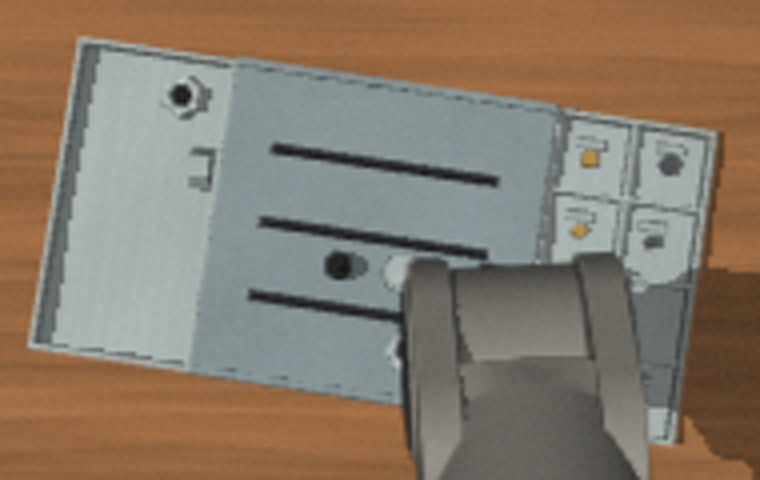

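View pics/s9.png

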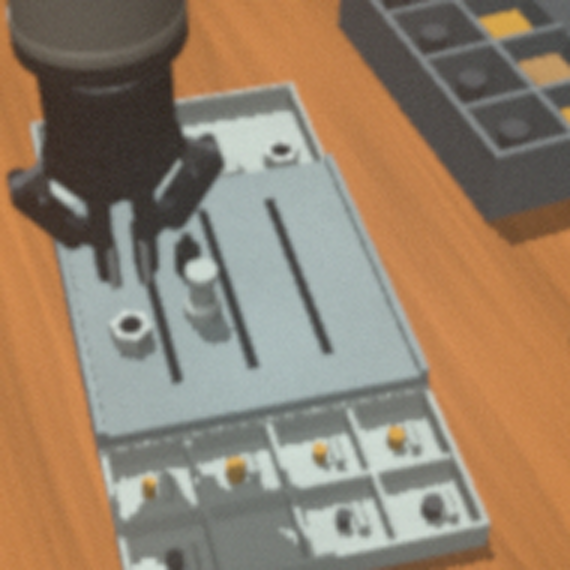

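Nut A is lying flat in the tray. Nut B is in the tray too, standing on a flat near the plate-side wall at top (203,168). The post and drum haven't moved, so on to lane C.

Call:
move_arm(series=[[0.002, 0.002, 0.025, 0, -0.72], [0, 0, 0.03, 0, -0.72], [0, 0, 0.02, 0, -0.72], [0, 0, 0.008, 0, -0.72], [0, 0, 0, 0, -0.72]])

```text
clock: 11.97
eef_pos: [0.4423, -0.0649, 0.064]
orientation: [0.745, 0.667, 0.014, 0.007]
wrist_force: [0.2, -0.3, 0.1]
width: 0.147
```

```bash
python3 -c "
from h import *
go(-77.5,-76,.041)"
```

```text
clock 11.97 tcp [ 0.4423 -0.0649  0.064 ] plate [-71.6 -70. ] tilt z [ 0.029  0.008 -1.   ]
tool shift mm [-6.2 -6.6 22.8] turn 0.5 J [ 0.4   0.32 -0.44  2.24  0.23  0.59 -0.33] F [ 0.2 -0.3  0.1] w 0.147
```

Call:
move_arm(series=[[-0.007, -0.007, 0.004, 0, -0.72], [-0.001, -0.002, 0.008, 0, -0.72], [0, 0, 0.008, 0, -0.72], [0, 0, 0.002, 0, -0.72], [0, 0, 0, 0, -0.72]])

```text
clock: 12.38
eef_pos: [0.4342, -0.0713, 0.0422]
orientation: [0.744, 0.668, 0.015, 0.008]
wrist_force: [0.0, -0.0, 0.6]
width: 0.14
```

```bash
python3 -c "
from h import *
go(-77.5,-75,.041)"
```

```text
clock 12.38 tcp [ 0.4342 -0.0713  0.0422] plate [-78.9 -77.3] tilt z [ 0.032  0.008 -0.999]
tool shift mm [2.3 1.4 1.2] turn 0.7 J [ 0.39  0.35 -0.42  2.27  0.27  0.53 -0.34] F [ 0.  -0.   0.6] w 0.14
```

Call:
move_arm(series=[[0.004, 0.001, 0.001, 0, -0.72], [0.008, 0, 0, 0, -0.72], [0.008, 0, 0, 0, -0.72], [0.008, 0, 0, 0, -0.72], [0.008, 0, 0, 0, -0.72], [0.008, 0, 0, 0, -0.72], [0.008, 0, 0, 0, -0.72], [0.008, 0, 0, 0, -0.72], [0.008, 0, 0, 0, -0.72], [0.008, 0, 0, 0, -0.72]])

```text
clock: 13.22
eef_pos: [0.4455, 0.0119, 0.0436]
orientation: [0.744, 0.667, 0.016, 0.009]
wrist_force: [0.2, -0.4, 0.6]
width: 0.144
```

```bash
python3 -c "
from h import *
from cell import manip
go(-78,137,.041)
c=manip.capture('side');crop(c,240,145,190,190,3,'pics/s10.png')
"
```

```text
clock 13.22 tcp [0.4455 0.0119 0.0436] plate [-77.6   6.7] tilt z [ 0.035  0.008 -0.999]
tool shift mm [130.3   0.9   4.1] turn 0.6 J [ 0.21  0.36 -0.43  2.26  0.29  0.54 -0.55] F [ 0.2 -0.4  0.6] w 0.144
```

View pics/s10.png

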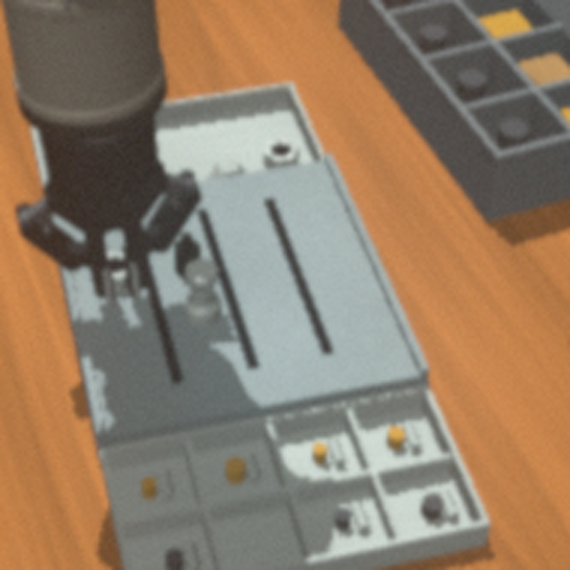

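The nut is ahead of the fingers at about (117,275), and the post and drum haven't been touched. I'll continue 130 mm or more.

Call:
move_arm(series=[[0.008, 0, 0.002, 0, -0.72], [0.008, 0, 0, 0, -0.72], [0.008, 0, 0, 0, -0.72], [0.008, 0, 0, 0, -0.72], [0.008, 0, 0, 0, -0.72], [0.008, 0, 0, 0, -0.72], [0.008, 0, 0, 0, -0.72], [0.008, 0, 0, 0, -0.72], [0.008, 0, 0, 0, -0.72], [0.006, 0, 0, 0, -0.72], [0.006, 0, 0, 0, -0.72], [0.006, 0, 0, 0, -0.72], [0.006, 0, 0, 0, -0.72], [0.006, 0, 0, 0, -0.72], [0.006, 0, 0, 0, -0.72], [0.006, 0, 0, 0, -0.72], [0.006, 0, 0, 0, -0.72], [0.005, 0, 0, 0, -0.72], [0, 0, 0, 0, -0.72]])

```text
clock: 14.85
eef_pos: [0.4606, 0.1514, 0.0435]
orientation: [0.744, 0.668, 0.016, 0.009]
wrist_force: [-0.7, 0.0, 0.3]
width: 0.136
```

Call:
move_arm(series=[[0, 0, -0.02, 0, -0.72], [0, 0, -0.035, 0, -0.72], [0, 0, -0.035, 0, -0.72], [0, 0, -0.035, 0, -0.72], [0, 0, -0.02, 0, -0.72], [0, 0, 0, 0, -0.72]])

```text
clock: 15.35
eef_pos: [0.4531, 0.1503, 0.1928]
orientation: [0.743, 0.669, 0.013, 0.007]
wrist_force: [0.9, 0.8, 1.1]
width: 0.142
```

```bash
python3 -c "
from h import *
from cell import manip
go(-20,-300,.2)
c=manip.capture('side');crop(c,240,145,190,190,3,'pics/s11.png')
c=manip.capture('top');crop(c,235,185,190,120,4,'pics/t11.png')
"
```

```text
clock 15.35 tcp [0.4531 0.1503 0.1928] plate [-86.6 145. ] tilt z [ 0.029  0.008 -1.   ]
tool shift mm [-445.8   60.2  -10.4] turn 0.9 J [ 0.03  0.17 -0.54  2.07  0.12  0.9  -0.67] F [0.9 0.8 1.1] w 0.142
```

View pics/s11.png

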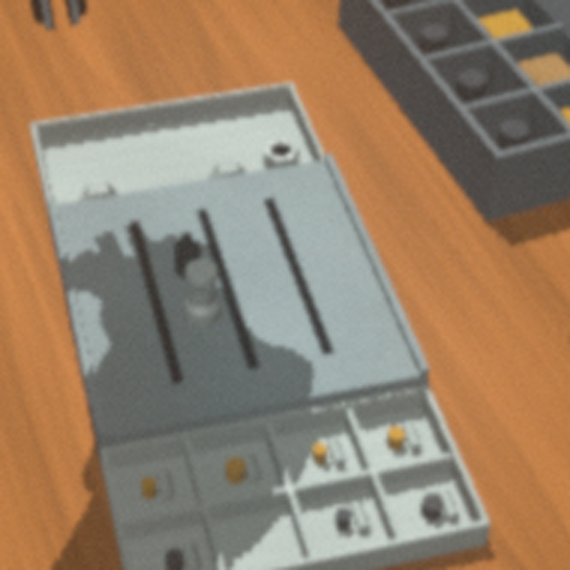

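View pics/t11.png

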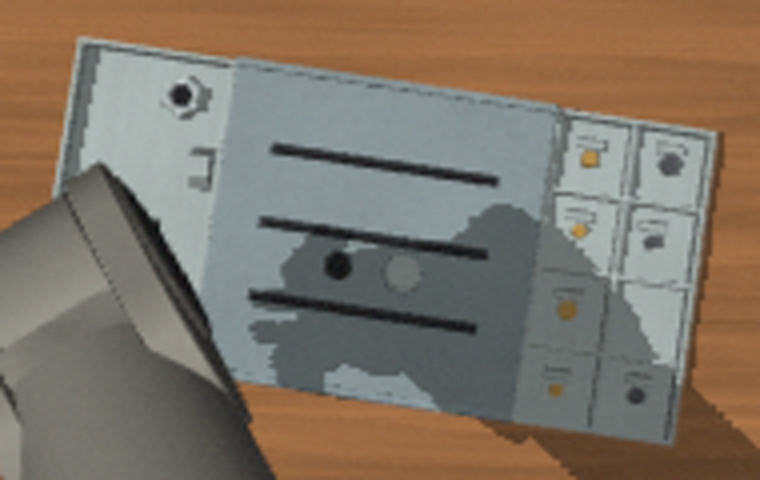

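Two nuts can be seen in the tray, and the third shows as a top edge at side (98,190). The post and drum are in place. I'll move the arm clear for a full check.

Call:
move_arm(series=[[-0.02, 0.007, 0, 0, -0.72], [-0.035, 0.007, 0, 0, -0.72], [-0.035, 0.007, 0, 0, -0.72], [-0.035, 0.007, 0, 0, -0.72], [-0.035, 0.007, 0, 0, -0.72], [-0.035, 0.005, 0, 0, -0.72], [-0.035, 0.005, 0, 0, -0.72], [-0.035, 0.005, 0, 0, -0.72], [-0.035, 0.005, 0, 0, -0.72], [-0.035, 0.005, 0, 0, -0.72], [-0.035, 0, 0, 0, -0.72], [-0.035, 0, 0, 0, -0.72], [-0.02, 0, 0, 0, -0.72], [0, 0, 0, 0, -0.72]])

```text
clock: 16.62
eef_pos: [0.4578, -0.2984, 0.165]
orientation: [0.741, 0.671, 0.003, -0.005]
wrist_force: [-0.7, 0.5, -0.2]
width: 0.142
```

```bash
python3 -c "
from h import *
from cell import manip
go(-20,-300,.2)
c=manip.capture('side');cv2.imwrite('pics/s12.png',c['color'])
c=manip.capture('top');crop(c,235,185,190,120,4,'pics/t12.png')
cv2.imwrite('pics/t12f.png',c['color'])
"
```

```text
clock 16.62 tcp [ 0.4578 -0.2984  0.165 ] plate [ -28.3 -299.9] tilt z [-0.002  0.012 -1.   ]
tool shift mm [  0.2   8.2 -35. ] turn 1.2 J [ 0.64  0.3  -0.21  1.94  0.07  0.91  0.3 ] F [-0.7  0.5 -0.2] w 0.142
```

View pics/t12.png

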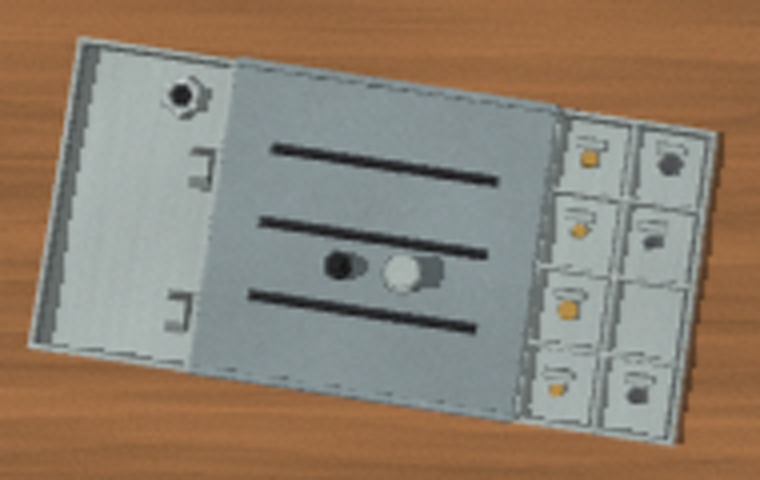

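View pics/s12.png

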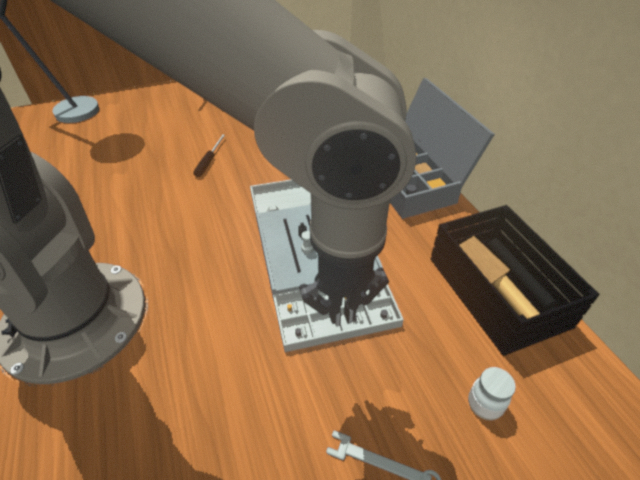

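View pics/t12f.png

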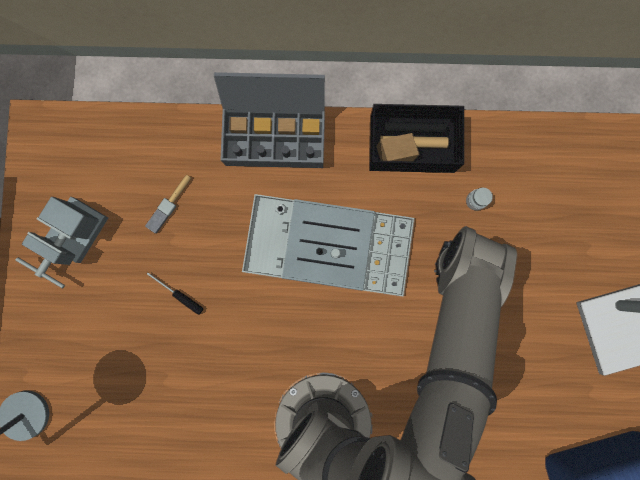

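All three nuts are in the tray: one flat at top (181,95), two standing on a flat at (203,168) and (180,312). The post (404,273) and drum (339,265) are on the same pixels as at the start. The arm is clear, so I'm handing in.

```bash
python3 -c "
from cell import manip
print(manip.finish_job())"
```

```text
the job is handed in; nothing more can be done
None
```

All three nuts are in the empty left tray, and the job was handed in at about 17 s of the 61 s allowed. I swept them one lane at a time with the fingers held at a fixed, nearly shut opening, at about 0.1 m/s. Nothing was pinched or lifted.

- **Nuts:** in the final top picture one lies flat. The other two stand on a flat near the tray's plate-side wall. The first of these stayed put over the last 5 s; the second I saw at rest only in the last picture.
- **Post and drum:** both are standing at the same top-view pixels as at the start.
- **Rest of the bench:** the organiser, screwdriver, brush and jar look unmoved. In the last pictures the arm hides the spanner from above, and the side view shows only part of it, where it was.
- **Forces:** wrist force read under 2 N at the end of every move, and the arm finished clear of everything.
- **Measurement disagreement:** the two cameras differed by 2–6 mm on where the pieces were, so I used averages. The tool also drifted up to 10 mm sideways while lowering, which I corrected before each sweep.

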